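# Book the amber bottle in with the handheld scanner

### The job

Book the amber glass bottle into the lab's inventory: draw the handheld barcode scanner back out of its charging dock, aim it level and squarely at the barcode sticker on the amber bottle from about 10 cm away and hold it still there for a second or two. Then put it back in the dock, pushed nose first fully home under the hood until it meets the stop, and let go of it. Do not read the clear bottle's barcode, and leave the bottles and the other things on the bench where they stand.

Things in the scene. Friction and masses are not known exactly. Their poses are not given: they have to be found in the camera images.
- scanner: Stick-shaped handheld barcode scanner, light grey, dark rubber nose and tail, blue button on top, 162 mm long, 0.13 to 0.24 kg. Origin on the beam axis; x along the beam, out of the nose; z up (button side). Handle x -80..+15 mm, y +-17, z -15..+11; head x +15..+82, y +-22, z -15..+15. Underside flat. Nothing to press: it reads by itself when aimed.
- scanner_grip (a point): Where to take the scanner: middle of the handle's upright flat sides, 34 mm apart along the scanner's y, at x = -25, z = -2 mm of the scanner. From above the fingers pass on either side of the dock's rail.
- window (a point): Centre of the dark red window in the scanner's nose, on the beam axis at x = +82 mm of the scanner. It reads a sticker 40 to 170 mm in front of it, when the scanner is right way up (within 0.4 rad) and held still (under 20 mm/s and 0.15 rad/s) for 1 s on end.
- dock: Black charging dock fixed to the bench; base plate 196 x 78 x 8 mm. Origin on the bench under its middle; x into the hood, z up. The scanner lies level on a rail 22 mm wide (y +-11), x -74..+38 mm, top at z = 26, its handle overhanging both sides. There is no catch: it slides freely. Home, the scanner's origin is at x 1, y 0, z 41 mm and its axes are parallel to the dock's; it starts so.
- dock_mouth (a point): Centre of the hood's open mouth, at x = 38, z = 44 mm of the dock. The hood is a fixed box round the scanner's head, inside y +-25 mm, z 26..63 mm, top at z = 68; cheeks flare out in front of it from x = 24 mm. It bars lifting: draw the scanner back along the dock's -x by 50 mm or more first, and return it the same way.
- dock_stop (a point): Centre of the stop wall at the back of the hood, x = 83 mm, z = 41 mm of the dock. The scanner is fully home when its nose touches this rigid wall.
- amber_bottle: Amber (brown) glass reagent bottle with ground stopper, 60 mm in diameter, 132 mm tall, loose, upright. Origin at the centre of its underside, z up. Its barcode sticker faces along the bottle's -x axis.
- amber_bottle_barcode (a point): Centre of the amber bottle's barcode sticker (white, 48 x 36 mm, upright black bars), 30 mm from the bottle's axis, 50 mm above its underside. It is read when the beam passes within 16 mm of this point, both sideways and in height, and runs within 0.38 rad of the bottle's +x (square to the sticker).
- clear_bottle: Clear plastic bottle with white cap, 64 mm in diameter, 182 mm tall, loose, upright; it may have changed places with the amber one. Origin at the centre of its underside. Its own barcode sticker, facing along its -x axis, must not be read.
- clear_bottle_barcode (a point): Centre of the clear bottle's barcode sticker, 32 mm from the bottle's axis, 50 mm above its underside.
- timer: Bystander: white bench timer lying on its back, 52 x 72 x 14 mm, origin at the centre of its underside.
- beaker: Bystander: low glass beaker, 63 mm in diameter, 70 mm tall, origin at the centre of its underside.
- red_marker: Bystander: red felt marker lying down, 130 mm long along its y axis, 16 mm thick, origin at the middle of its underside.

How it is judged:
By the outcome, as a careful person would: the job done as asked, in the order asked, and still so for the second after the job is handed in, with the robot touching nothing.
It also fails if it takes over 58 s, if anything falls off the work surface, if the arm or the gripper's body presses on something with over 40 N, if the wrist force passes 120 N, or if a joint passes its speed limit or range.

### The arm

A 6-joint arm with a two-finger parallel gripper is mounted at the origin on a cart in front of the work surface, level with it; the furniture and walls round the work are solid. World frame = base frame: x ahead of the robot, y to its left, z up, the work surface at z = 0. Lengths are in m, angles in rad, forces in N, time in s.
With the tool pointing down it reaches from about 0.3 to 0.775 m from the base axis. Payload 14.6 kg.
Tool frame: the origin (TCP) lies midway between the tips of the shut fingers; the grasp point (between the pads) lies 19 mm behind it; z points along the fingers, y is the direction in which the jaws open and shut (so a half turn about z gives the same grasp; the last joint's range is limited). The gripper opens to 94 mm and grips with 3 to 60 N. Pads are 16 mm wide; open, the fingers measure 119 mm over their backs; the gripper's body (75 mm by 177 mm) begins 78 mm behind the grasp point.
Start: joints at [-1.349, 0.3, 1.521, -0, 1.321, -0.067], TCP at [0.157, -0.527, 0.205] pointing down, gripper open.
Joint ranges: [-3.03, 3.03], [-0.79, 2.21], [0.23, 2.52], [-1.04, 4.18], [0, 3.07], [-2.55, 2.55]. Speed limits (rad/s): [2.22, 2.22, 2.57, 3.14, 3.14, 3.14].

### API

Orientations are given as [roll, pitch, yaw] about the fixed x, y, z axes, in that order (R = Rz(yaw) Ry(pitch) Rx(roll)).
In Python, from station import readout, imaging, job gives the robot as it stands.
- The arm moves only by the tool arm_command, never from a script. Its argument "increments" is a list of rows, each an object with "gripper": the opening, from 0 (shut) to 1 (fully open); "slide": the shift along the world's x, y, z in m, a list of three; "yaw": the turn about the world's z in rad. A call has 1 to 8 rows; each row is the pose to reach, as a shift and turn from the pose commanded when the call began; what a row does not reach only later rows make up. A row lasts 1/8 s, in which the tool goes at most 62.5 mm and 10.7 degrees, less where a joint would pass 70% of its speed; a pose out of reach is approached as far as the arm can. A call with a gripper value outside its range is refused whole. The fingers move at their own pace and stop on an object; "grip_force" is the grip in N (left out, the last holds). Time passes only in rows, so rows that repeat a pose let the fingers close. It gives the time, the measured TCP pose, the force and the opening at its end, in the units of the state.
- readout.get_obs(): the state, without advancing time (a new reading comes with each control period).
- imaging.camera(name): name is "side" or "top"; returns a dict with "color" (384x512x3 uint8, red, green, blue), "mtx" (3x3 intrinsics, pixels), "rvec" (rotation vector, rad) and "tvec" (3), from world to camera coordinates, as OpenCV has them. Camera axes: x right, y down, z forward; pixel columns grow to the right and rows downward; lengths in m; the calibration is good to about 2 mm. A picture is of the moment at which its call begins. There is no depth.
- job.hand_in(): hands the job in, once; it reports no verdict.
The state is a dict: "time_s": time; "qpos": joint angles; "joint_vel": joint speeds; "tau": joint torques, N m; "ee_pos": TCP position; "eef_rot": TCP orientation; "force": force on the tool from outside, world axes, zero at the start; "moment": the same for the moment, N m; "grip_width": finger opening in m.
Only numpy, scipy, OpenCV 4.12 (cv2) and the standard library are available. Lean on these libraries where they do the work, as an engineer would, in place of code of your own. Each camera call takes 0.05 s, during which the arm holds its last target. There are 200 camera calls.

## Working session

There is one attempt and no reset: what is moved stays moved. The work goes in short steps, Python scripts to look and compute and a tool call to move; the robot and the scene stay as the last step left them, time stands still between calls to the robot, and variables do not carry over. Pictures are saved under pics/ and viewed, about 8 in all and at most 12, crops included, and the job is handed in when it is done.

Besides the shell and the picture viewer there is one more tool, called after "Request:" as name(argument=value, ...), one argument or row to a line, values as JSON. arm_command: Moves the arm, as the interface text tells. Its arguments: {"type":"object","properties":{"increments":{"type":"array","items":{"type":"object","properties":{"gripper":{"type":"number"},"slide":{"type":"array","items":{"type":"number"}},"yaw":{"type":"number"}}}},"grip_force":{"type":"number"}},"required":["increments"]}

```bash
mkdir -p pics
cat > h.py <<'E'
import cv2,numpy as np
from station import readout,imaging,job
def snap(n,f):
    c=imaging.camera(n); np.savez(f'pics/{f}.npz',**c); cv2.imwrite(f'pics/{f}.png',c['color'][:,:,::-1]); return c
def ray(c,u,v):
    R=cv2.Rodrigues(np.array(c['rvec'],float))[0];t=np.array(c['tvec'],float).ravel()
    p=cv2.undistortPoints(np.array([[[u,v]]],float),np.array(c['mtx'],float),None).ravel()
    return -R.T@t, R.T@np.array([p[0],p[1],1])
def atz(c,u,v,z):
    o,d=ray(c,u,v); return o+d*(z-o[2])/d[2]
def proj(c,P): return cv2.projectPoints(np.array(P,float).reshape(-1,3),np.array(c['rvec'],float),np.array(c['tvec'],float),np.array(c['mtx'],float),None)[0].reshape(-1,2)
E
python3 - <<'E'
from h import *
for n in('top','side'):
    c=snap(n,n+'0'); print(n,c['mtx'].tolist(),ray(c,256,192))
    im=cv2.imread(f'pics/{n}0.png'); cv2.imwrite(f'pics/{n}0b.png',cv2.resize(im,(800,600),interpolation=cv2.INTER_CUBIC))
print(readout.get_obs())
E
```

```text
top [[374.05740655761423, 0.0, 257.66936958870605], [0.0, 374.05740655761423, 190.1919224824175], [0.0, 0.0, 1.0]] (array([ 4.13734916e-01, -5.68613675e-04,  1.01183395e+00]), array([ 0.16863594, -0.02283385, -0.98543585]))
side [[350.29121912486863, 0.0, 256.39081468832387], [0.0, 350.29121912486863, 189.9134521031956], [0.0, 0.0, 1.0]] (array([0.31578956, 0.73462361, 0.65966949]), array([ 0.25434349, -0.76284612, -0.59448457]))
{'time_s': 0.1, 'qpos': array([-1.34863340e+00,  3.00395758e-01,  1.52152675e+00, -6.69919860e-06,
        1.32070883e+00, -6.66072336e-02]), 'joint_vel': array([-0.00018922, -0.00171606, -0.00232279, -0.0013434 ,  0.0002312 ,
        0.00023348]), 'tau': array([ 3.32230527e-03, -5.32639790e+01, -3.53281832e+01,  7.09921564e-02,
        2.34986236e-02, -7.03351498e-05]), 'ee_pos': array([ 0.15656377, -0.52699344,  0.20495064]), 'eef_rot': array([-3.14055584e+00, -6.26579714e-05,  2.88771792e-01]), 'force': array([ 0.72367234, -0.02126782,  0.45993439]), 'moment': array([-0.00678675, -0.02488939,  0.03376864]), 'grip_width': 0.09380427042354567}
```

View pics/top0b.png

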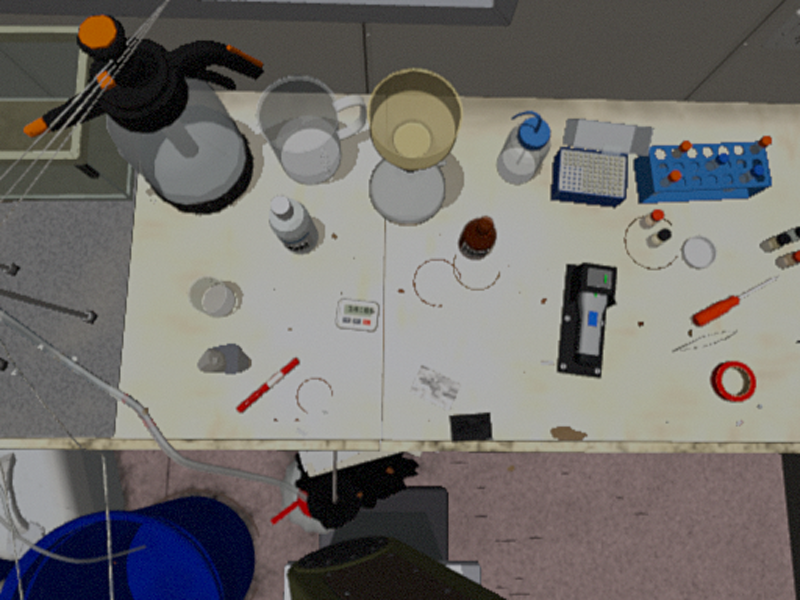

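View pics/side0b.png

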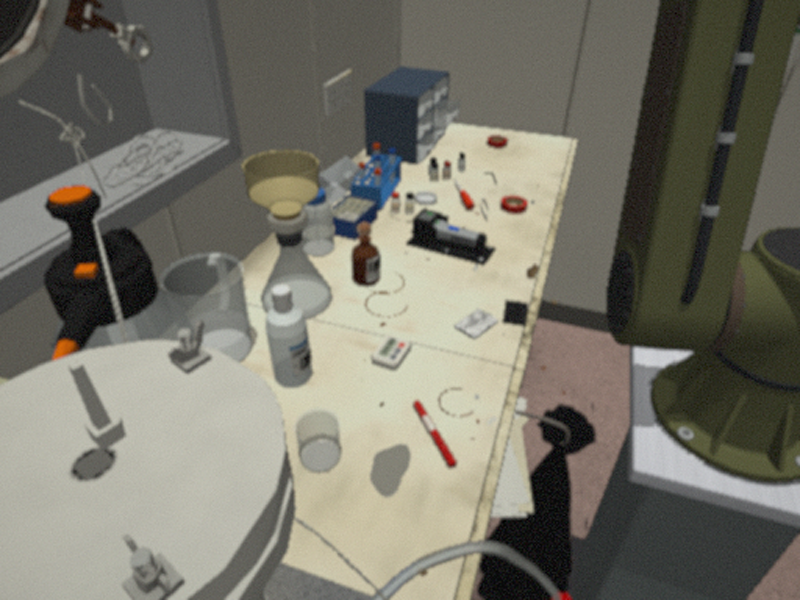

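Run:
```python
from h import *
t=np.load('pics/top0.npz');s=np.load('pics/side0.npz')
print('tcp',proj(t,[.157,-.527,.205]),proj(s,[.157,-.527,.205]))
print('axes',proj(t,[[.4,0,0],[.5,0,0],[.4,.1,0]]))
for u,v in[(588,320),(478,250),(450,440),(385,440)]:print(u,v,atz(t,u/1.5625,v/1.5625,0))
im=cv2.imread('pics/top0.png');sm=cv2.imread('pics/side0.png')
a=cv2.resize(im[130:250,275:405],None,fx=3.07,fy=5,interpolation=cv2.INTER_CUBIC)
# left: dock crop x5 ; right: amber side crop
A=cv2.resize(im[160:250,345:405],None,fx=6,fy=6,interpolation=cv2.INTER_CUBIC)
B=cv2.resize(im[132:172,286:326],None,fx=6,fy=6,interpolation=cv2.INTER_CUBIC)
C=cv2.resize(sm[140:185,220:260],None,fx=6,fy=6,interpolation=cv2.INTER_CUBIC)
out=np.zeros((560,620,3),np.uint8);out[:540,:360]=A;out[:240,370:610]=B;out[250:520,370:610]=C
cv2.imwrite('pics/crop1.png',out)
```

```text
tcp [[502.9827294  385.40585679]] [[418.69353685 102.04784006]]
axes [[246.42145086 261.2340507 ]
 [246.87080332 223.58062793]
 [208.66169055 260.98273747]]
588 320 [ 0.55505697 -0.35577494  0.        ]
478 250 [ 0.67937704 -0.16302235  0.        ]
450 440 [ 0.34788462 -0.11037856  0.        ]
385 440 [ 0.34733146 -0.00058302  0.        ]
```

View pics/crop1.png

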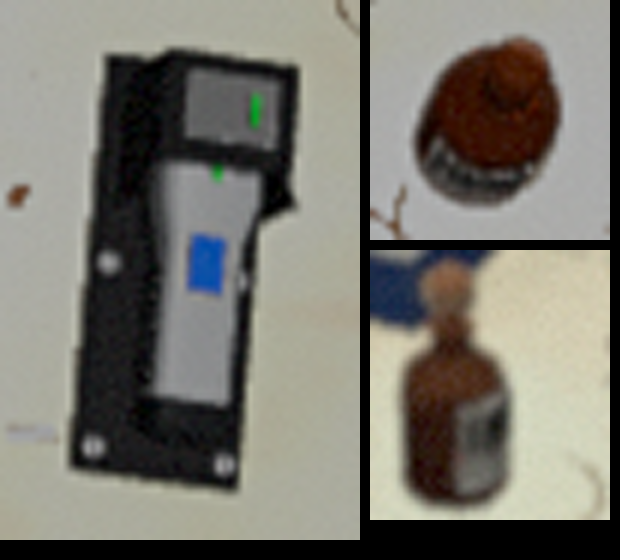

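```bash
cat > fit.py <<'E'
from h import *
from scipy.optimize import least_squares
t=np.load('pics/top0.npz');s=np.load('pics/side0.npz')
C=lambda p,o,c:[(p[0]-o[0]+.5)/6-.5+c[0],(p[1]-o[1]+.5)/6-.5+c[1]]
pl=[atz(t,*C(p,(0,0),(345,160)),.008) for p in[(107,57),(72,468),(238,490)]]
tl,bl,br=pl
print('plate',[p[:2].round(4) for p in pl],'len',np.linalg.norm(tl-bl),'wid',np.linalg.norm(br-bl))
d=tl-bl;print('dock yaw from long',np.arctan2(d[1],d[0]));e=bl-br;print('from short',np.arctan2(e[1],e[0])-np.pi/2)
c=(tl+br)/2;print('centre',c)
# scanner button & scanner corners at z
for n,p,z in[('button',(207,265),.053),('taillow L',(154,396),.052),('taillow R',(230,404),.052)]:print(n,atz(t,*C(p,(0,0),(345,160)),z))
# bottle
so,sc=(370,250),(220,140);to,tc=(370,0),(286,132)
def ring(x,y,z,r=.03,n=72):
    a=np.linspace(0,2*np.pi,n,endpoint=False);return np.c_[x+r*np.cos(a),y+r*np.sin(a),0*a+z]
def res(q):
    x,y=q; m=proj(s,ring(x,y,.05)); b=proj(s,ring(x,y,0)); tb=proj(t,ring(x,y,0)); 
    return [m[:,0].min()-C((403,0),so,sc)[0],m[:,0].max()-C((511,0),so,sc)[0],b[:,1].max()-C((0,507),so,sc)[1],
            tb[:,1].max()-C((0,205),to,tc)[1],tb[:,0].min()-C((416,0),to,tc)[0]]
f=least_squares(res,[.69,-.16],diff_step=1e-3);print('bottle',f.x,f.fun)
x,y=f.x
def st(x,y,a,zs=(.032,.068)):
    h=np.linspace(-.8,.8,17);A=np.r_[h,h[::-1],h[:1]];Z=np.r_[0*h+zs[0],0*h+zs[1],zs[0]]
    return np.c_[x-.03*np.cos(a+A),y-.03*np.sin(a+A),Z]
im=cv2.imread('pics/top0.png');sm=cv2.imread('pics/side0.png')
tiles=[]
for a in(-.3,-.1,.1,.3):
    col=[]
    for I,cam,cc in((im,t,tc),(sm,s,sc)):
        T=cv2.resize(I[cc[1]:cc[1]+48,cc[0]:cc[0]+40],None,fx=5,fy=5,interpolation=cv2.INTER_CUBIC)
        for P,k in((st(x,y,a),(0,255,0)),(ring(x,y,0),(255,255,0))):
            q=((proj(cam,P)-cc+.5)*5-.5).round().astype(np.int32);cv2.polylines(T,[q],False,k,1)
        col.append(T)
    tiles.append(np.vstack(col))
cv2.imwrite('pics/ov.png',np.hstack(tiles))
E
python3 fit.py
```

```text
plate [array([ 0.6536, -0.3188]), array([ 0.4645, -0.2951]), array([ 0.4553, -0.3697])] len 0.19057700134247532 wid 0.07514575707337337
dock yaw from long -0.12488282227777352
from short -0.12232203443432321
centre [ 0.55443999 -0.34426984  0.008     ]
button [ 0.55050093 -0.34459122  0.053     ]
taillow L [ 0.49338644 -0.31903778  0.052     ]
taillow R [ 0.49024526 -0.35195133  0.052     ]
bottle [ 0.69177388 -0.15956812] [-0.5651122  -0.10645714  1.04815707  0.35881825  0.70657666]
```

View pics/ov.png

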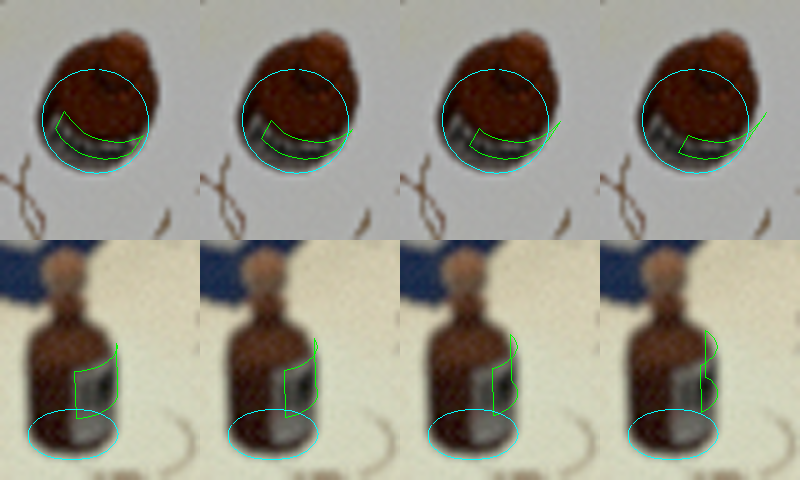

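Dock centre is at about (0.554, -0.344) with yaw -0.124. The measured plate is 191 x 75 mm against 196 x 78 given, slightly inset on all sides. The amber bottle is at (0.692, -0.160), and its sticker overlay fits a yaw of about -0.3 in both views. I'm moving above the grip point, about (0.531, -0.341).

Request:
arm_command(
  increments=[
    {"slide":[0.045,0.022,0],"yaw":-0.05,"gripper":1},
    {"slide":[0.095,0.047,0],"yaw":-0.1,"gripper":1},
    {"slide":[0.145,0.072,0],"yaw":-0.16,"gripper":1},
    {"slide":[0.195,0.097,0],"yaw":-0.22,"gripper":1},
    {"slide":[0.245,0.122,0],"yaw":-0.28,"gripper":1},
    {"slide":[0.295,0.147,0],"yaw":-0.34,"gripper":0.85},
    {"slide":[0.34,0.17,-0.02],"yaw":-0.39,"gripper":0.75},
    {"slide":[0.374,0.186,-0.05],"yaw":-0.413,"gripper":0.75},
  ],
  grip_force=20,
)

```text
time_s: 1.1
ee_pos: [0.5325, -0.34, 0.1551]
eef_rot: [3.141, -0.001, -0.124]
force: [0.1, -0.6, 0.6]
grip_width: 0.0711
```

Request:
arm_command(
  increments=[
    {"slide":[0,0,-0.02]},
    {"slide":[0,0,-0.045]},
    {"slide":[0,0,-0.065]},
    {"slide":[0,0,-0.08]},
    {"slide":[0,0,-0.09]},
    {"slide":[0,0,-0.09]},
    {"slide":[0,0,-0.09]},
  ],
)

```text
invalid input
```

Run:
```python
from h import *
s=snap('side','side1');t=snap('top','top1')
o=readout.get_obs();print(o['ee_pos'],o['eef_rot'],o['force'],o['grip_width'])
im=cv2.imread('pics/side1.png');tt=cv2.imread('pics/top1.png')
a=cv2.resize(im[90:200,220:340],(480,440),interpolation=cv2.INTER_CUBIC)
b=cv2.resize(tt[150:260,330:410],(320,440),interpolation=cv2.INTER_CUBIC)
cv2.imwrite('pics/c2.png',np.hstack([a,b]))
```

```text
[ 0.5318655  -0.33827025  0.15116473] [-3.13836982  0.00507088 -0.12152575] [ 0.02114413  1.46489514 -0.07354926] 0.07080058706209806
```

View pics/c2.png

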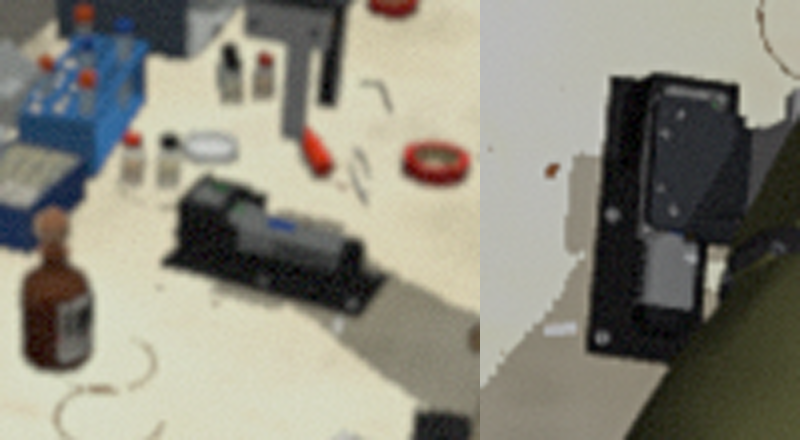

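The side view shows the gripper above the dock with the fingers clear, and the scanner still home. The second call was refused, probably because it left out the gripper value. I'm descending with the gripper given in every row.

Request:
arm_command(
  increments=[
    {"slide":[0,0,-0.03],"yaw":0,"gripper":0.75},
    {"slide":[0,0,-0.065],"yaw":0,"gripper":0.75},
    {"slide":[0,0,-0.095],"yaw":0,"gripper":0.75},
    {"slide":[0,0,-0.12],"yaw":0,"gripper":0.75},
    {"slide":[0,0,-0.13],"yaw":0,"gripper":0.75},
    {"slide":[0,0,-0.135],"yaw":0,"gripper":0.75},
    {"slide":[0,0,-0.135],"yaw":0,"gripper":0.75},
    {"slide":[0,0,-0.135],"yaw":0,"gripper":0.75},
  ],
  grip_force=20,
)

```text
time_s: 2.2
ee_pos: [0.531, -0.3415, 0.0214]
eef_rot: [3.141, -0.001, -0.124]
force: [-1.0, 0.4, -0.5]
grip_width: 0.0707
```

Run:
```python
from h import *
s=snap('side','side2')
o=readout.get_obs();print(o['ee_pos'],o['eef_rot'],o['force'],o['grip_width'])
im=cv2.imread('pics/side2.png')
cv2.imwrite('pics/c3.png',cv2.resize(im[110:190,250:330],(640,640)[:2],interpolation=cv2.INTER_CUBIC)[:600])
```

```text
[ 0.53093368 -0.34145109  0.021251  ] [ 3.14101194e+00 -1.02301176e-03 -1.24138851e-01] [ 0.17643684  0.45211542 -0.23926583] 0.0705246644910519
```

View pics/c3.png

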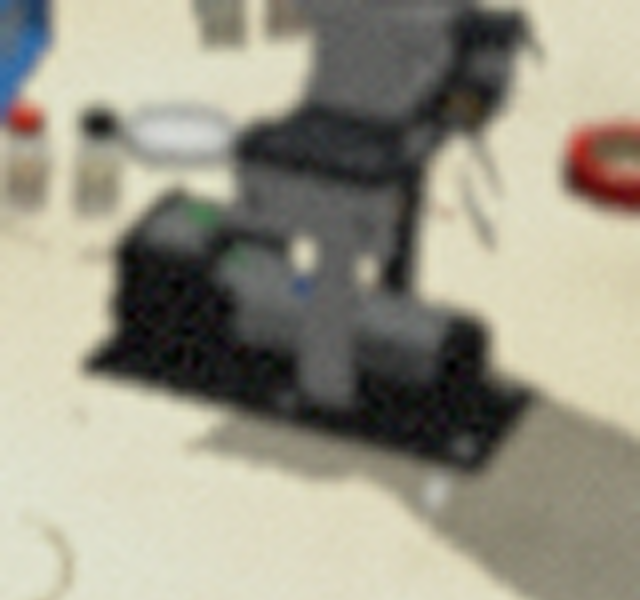

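The near finger hangs beside the handle's middle at about (330, 350), clear of the plate, with the hood to its left. I'm closing the fingers.

Request:
arm_command(
  increments=[
    {"slide":[0,0,0],"yaw":0,"gripper":0.5},
    {"slide":[0,0,0],"yaw":0,"gripper":0.42},
    {"slide":[0,0,0],"yaw":0,"gripper":0.38},
    {"slide":[0,0,0],"yaw":0,"gripper":0.3},
    {"slide":[0,0,0],"yaw":0,"gripper":0.2},
    {"slide":[0,0,0],"yaw":0,"gripper":0.2},
    {"slide":[0,0,0],"yaw":0,"gripper":0.2},
  ],
  grip_force=20,
)

```text
time_s: 3.12
ee_pos: [0.5306, -0.3412, 0.0204]
eef_rot: [3.142, 0.0, -0.124]
force: [-0.5, -0.1, -0.2]
grip_width: 0.0341
```

The width is 34.1 mm with no side load. I'm drawing it back 80 mm along the dock axis with a 1 mm lift.

Request:
arm_command(
  increments=[
    {"slide":[0,0,0.001],"yaw":0,"gripper":0.2},
    {"slide":[-0.01,0.0012,0.0015],"yaw":0,"gripper":0.2},
    {"slide":[-0.025,0.0031,0.0015],"yaw":0,"gripper":0.2},
    {"slide":[-0.04,0.005,0.0015],"yaw":0,"gripper":0.2},
    {"slide":[-0.055,0.0068,0.0015],"yaw":0,"gripper":0.2},
    {"slide":[-0.07,0.0087,0.0015],"yaw":0,"gripper":0.2},
    {"slide":[-0.08,0.01,0.0015],"yaw":0,"gripper":0.2},
    {"slide":[-0.08,0.01,0.0015],"yaw":0,"gripper":0.2},
  ],
  grip_force=30,
)

```text
time_s: 4.12
ee_pos: [0.4501, -0.3312, 0.0221]
eef_rot: [-3.142, 0.0, -0.125]
force: [0.1, -0.5, -1.8]
grip_width: 0.0337
```

Run:
```python
from h import *
s=snap('side','side3')
o=readout.get_obs();print(o['ee_pos'],o['eef_rot'],o['force'],o['moment'],o['grip_width'])
im=cv2.imread('pics/side3.png')
cv2.imwrite('pics/c4.png',cv2.resize(im[110:185,250:350],(800,600),interpolation=cv2.INTER_CUBIC))
```

```text
[ 0.4506254  -0.33133887  0.02211306] [ 3.14146735e+00 -2.72726464e-04 -1.24524352e-01] [ 0.67235864 -0.27956756 -1.98206672] [ 0.02214638  0.07721489 -0.00343201] 0.03384097140916641
```

View pics/c4.png

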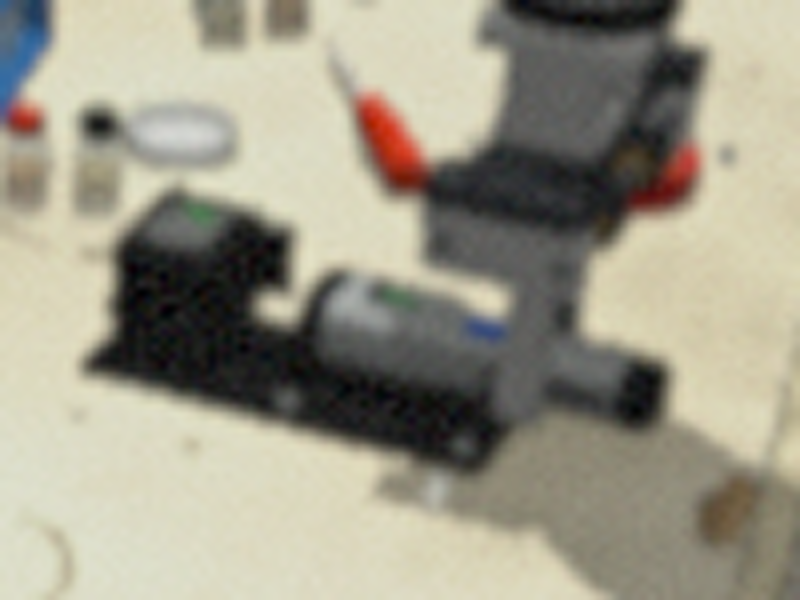

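The nose is out, clear of the flared cheeks, and the scanner is level with about 1.9 N of weight in hand. Next I lift it, then carry it to the aim pose: TCP about (0.465, -0.090, 0.033), yaw -0.3.

Request:
arm_command(
  increments=[
    {"slide":[-0.004,0,0.02],"yaw":0,"gripper":0.2},
    {"slide":[-0.004,0.0,0.05],"yaw":0,"gripper":0.2},
    {"slide":[-0.002,0.01,0.075],"yaw":0,"gripper":0.2},
    {"slide":[0,0.04,0.08],"yaw":-0.02,"gripper":0.2},
    {"slide":[0.004,0.08,0.08],"yaw":-0.06,"gripper":0.2},
    {"slide":[0.008,0.12,0.08],"yaw":-0.1,"gripper":0.2},
    {"slide":[0.011,0.16,0.08],"yaw":-0.14,"gripper":0.2},
    {"slide":[0.013,0.2,0.075],"yaw":-0.16,"gripper":0.2},
  ],
)

```text
time_s: 5.18
ee_pos: [0.4642, -0.13, 0.0986]
eef_rot: [3.142, -0.002, -0.285]
force: [-0.1, 0.1, -2.3]
grip_width: 0.0341
```

Request:
arm_command(
  increments=[
    {"slide":[0.001,0.025,-0.01],"yaw":-0.01,"gripper":0.2},
    {"slide":[0.002,0.038,-0.03],"yaw":-0.016,"gripper":0.2},
    {"slide":[0.002,0.041,-0.048],"yaw":-0.016,"gripper":0.2},
    {"slide":[0.002,0.041,-0.058],"yaw":-0.016,"gripper":0.2},
    {"slide":[0.002,0.041,-0.063],"yaw":-0.016,"gripper":0.2},
    {"slide":[0.002,0.041,-0.063],"yaw":-0.016,"gripper":0.2},
  ],
)

```text
time_s: 5.92
ee_pos: [0.4658, -0.0905, 0.0343]
eef_rot: [-3.142, -0.0, -0.301]
force: [0.7, -1.0, -2.1]
grip_width: 0.0339
```

Run:
```python
from h import *
s=snap('side','side4');t=snap('top','top4')
o=readout.get_obs();print(o['ee_pos'],o['eef_rot'],o['force'],o['moment'],o['grip_width'])
p=o['ee_pos'];y=o['eef_rot'][2];d=np.array([np.cos(y),np.sin(y),0]);g=p+[0,0,.021]
O=g+.025*d;O[2]=p[2]+.021
L=[O+.082*d,O+.182*d]; print(L, 'lateral/along to bottle', np.cross(d[:2],np.array([.6918,-.1596])-O[:2]))
ims=[]
for n,c,(x0,y0,w,h) in(('side4',s,(200,130,100,75)),('top4',t,(250,120,100,75))):
    im=cv2.imread(f'pics/{n}.png');T=cv2.resize(im[y0:y0+h,x0:x0+w],(800,600),interpolation=cv2.INTER_CUBIC)[:,:]
    T=cv2.resize(T,(400,300))
    q=((proj(c,L)-[x0,y0]+.5)*4-.5).round().astype(int)
    cv2.line(T,tuple(map(int,q[0])),tuple(map(int,q[1])),(0,255,0),1);ims.append(T)
cv2.imwrite('pics/c5.png',cv2.resize(np.hstack(ims),(800,300)))
```

```text
[ 0.46593536 -0.09047489  0.03451602] [-3.14155977e+00 -8.22900461e-04 -3.00508247e-01] [ 0.27292158 -0.51229175 -1.69048416] [ 0.06371452  0.07066326 -0.00995317] 0.03422019365580436
[array([ 0.56814028, -0.1221475 ,  0.05551602]), array([ 0.6636589 , -0.15174808,  0.05551602])] lateral/along to bottle 0.0008298771669503491<stdin>:6: DeprecationWarning: Arrays of 2-dimensional vectors are deprecated. Use arrays of 3-dimensional vectors instead. (deprecated in NumPy 2.0)
```

View pics/c5.png

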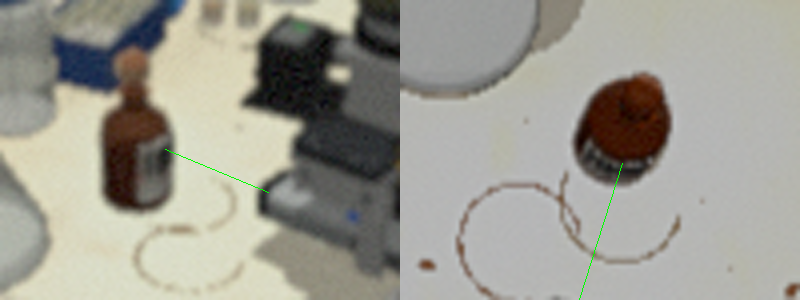

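Run:
```python
from h import *
s=np.load('pics/side4.npz');t=np.load('pics/top4.npz')
b=np.array([.6918,-.1596,0]);a=-.3
out=[]
for n,c,(x0,y0) in(('side4',s,(218,138)),('top4',t,(285,130))):
    im=cv2.imread(f'pics/{n}.png');T=cv2.resize(im[y0:y0+50,x0:x0+40],None,fx=10,fy=10,interpolation=cv2.INTER_CUBIC)
    for z,k in((0,(0,255,0)),(.032,(255,0,255)),(.05,(0,255,255)),(.068,(255,0,255)),(.132,(0,255,0))):
        P=[b+[-.03*np.cos(a+e),-.03*np.sin(a+e),z] for e in(-.8,-.4,0,.4,.8)] if .0<z<.13 else [b+[0,0,z]]
        for q in proj(c,P): cv2.circle(T,tuple(int(v) for v in (q-[x0,y0]+.5)*10-.5),2,k,-1)
    out.append(T)
cv2.imwrite('pics/c6.png',np.hstack(out))
```

```text
(no output)
```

View pics/c6.png

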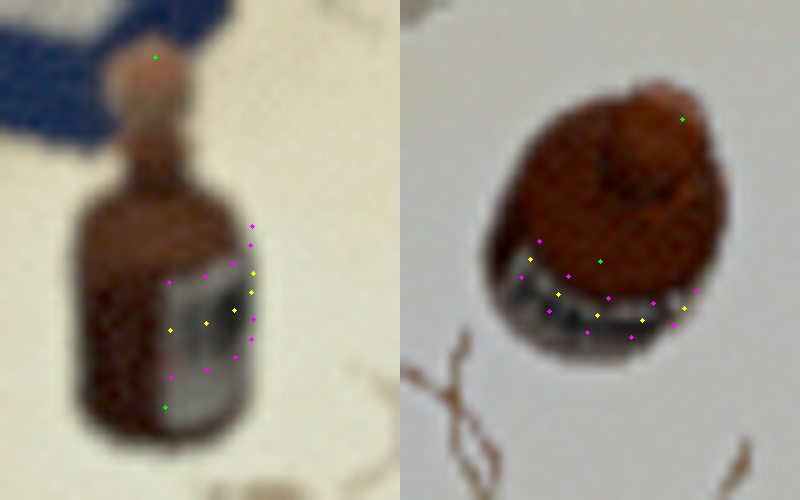

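The bars sit where z = 50 mm projects, so the height is right. The stopper suggests the bottle is 4–5 mm further +x/+y than I fitted, with yaw nearer -0.25. I'm trimming the aim slightly and holding still for about 2.5 s.

Request:
arm_command(
  increments=[
    {"slide":[0,-0.003,-0.002],"yaw":0.02,"gripper":0.2},
    {"slide":[0,-0.0075,-0.004],"yaw":0.05,"gripper":0.2},
    {"slide":[0,-0.0075,-0.004],"yaw":0.05,"gripper":0.2},
    {"slide":[0,-0.0075,-0.004],"yaw":0.05,"gripper":0.2},
    {"slide":[0,-0.0075,-0.004],"yaw":0.05,"gripper":0.2},
    {"slide":[0,-0.0075,-0.004],"yaw":0.05,"gripper":0.2},
    {"slide":[0,-0.0075,-0.004],"yaw":0.05,"gripper":0.2},
    {"slide":[0,-0.0075,-0.004],"yaw":0.05,"gripper":0.2},
  ],
)

```text
time_s: 7.02
ee_pos: [0.4656, -0.0977, 0.0299]
eef_rot: [-3.142, 0.0, -0.25]
force: [-0.6, -0.0, -1.8]
grip_width: 0.0334
```

Request:
arm_command(
  increments=[
    {"slide":[0,0,0],"yaw":0,"gripper":0.2},
    {"slide":[0,0,0],"yaw":0,"gripper":0.2},
    {"slide":[0,0,0],"yaw":0,"gripper":0.2},
    {"slide":[0,0,0],"yaw":0,"gripper":0.2},
    {"slide":[0,0,0],"yaw":0,"gripper":0.2},
    {"slide":[0,0,0],"yaw":0,"gripper":0.2},
    {"slide":[0,0,0],"yaw":0,"gripper":0.2},
    {"slide":[0,0,0],"yaw":0,"gripper":0.2},
  ],
)

```text
time_s: 8.02
ee_pos: [0.4656, -0.0977, 0.0299]
eef_rot: [-3.142, 0.0, -0.25]
force: [0.1, -0.4, -2.5]
grip_width: 0.0339
```

Request:
arm_command(
  increments=[
    {"slide":[0,0,0],"yaw":0,"gripper":0.2},
    {"slide":[0,0,0],"yaw":0,"gripper":0.2},
    {"slide":[0,0,0],"yaw":0,"gripper":0.2},
    {"slide":[0,0,0],"yaw":0,"gripper":0.2},
    {"slide":[0,0,0],"yaw":0,"gripper":0.2},
    {"slide":[0,0,0],"yaw":0,"gripper":0.2},
    {"slide":[0,0,0],"yaw":0,"gripper":0.2},
    {"slide":[0,0,0],"yaw":0,"gripper":0.2},
  ],
)

```text
time_s: 9.02
ee_pos: [0.4657, -0.0977, 0.0299]
eef_rot: [-3.142, -0.0, -0.25]
force: [-0.9, 0.6, -2.6]
grip_width: 0.034
```

Run:
```python
from h import *
s=snap('side','side5');t=snap('top','top5')
o=readout.get_obs();print(o['ee_pos'],o['eef_rot'],o['force'],o['grip_width'])
p=o['ee_pos'];y=o['eef_rot'][2];d=np.array([np.cos(y),np.sin(y),0]);u=np.array([-d[1],d[0],0]);O=p+[0,0,.021]+.025*d
ims=[]
for n,c,(x0,y0,w,h) in(('side5',s,(218,138,80,60)),('top5',t,(265,130,80,100))):
    im=cv2.imread(f'pics/{n}.png');T=cv2.resize(im[y0:y0+h,x0:x0+w],None,fx=5,fy=5,interpolation=cv2.INTER_CUBIC)
    L=[O+.082*d,O+.182*d];q=((proj(c,L)-[x0,y0]+.5)*5-.5).round().astype(int)
    cv2.line(T,tuple(map(int,q[0])),tuple(map(int,q[1])),(0,255,0),1)
    for P in (O+.075*d+.022*u+[0,0,.0],O+.075*d-.022*u):
        a=((proj(c,P)[0]-[x0,y0]+.5)*5-.5);cv2.circle(T,tuple(map(int,a)),2,(255,0,255),-1)
    ims.append(cv2.copyMakeBorder(T,0,500-T.shape[0],0,0,cv2.BORDER_CONSTANT))
cv2.imwrite('pics/c7.png',np.hstack(ims))
```

```text
[ 0.46563041 -0.09772065  0.02993553] [-3.14158359e+00  1.47712673e-05 -2.50171243e-01] [ 0.02046413  0.64805106 -2.7071456 ] 0.03374772992004364
```

View pics/c7.png

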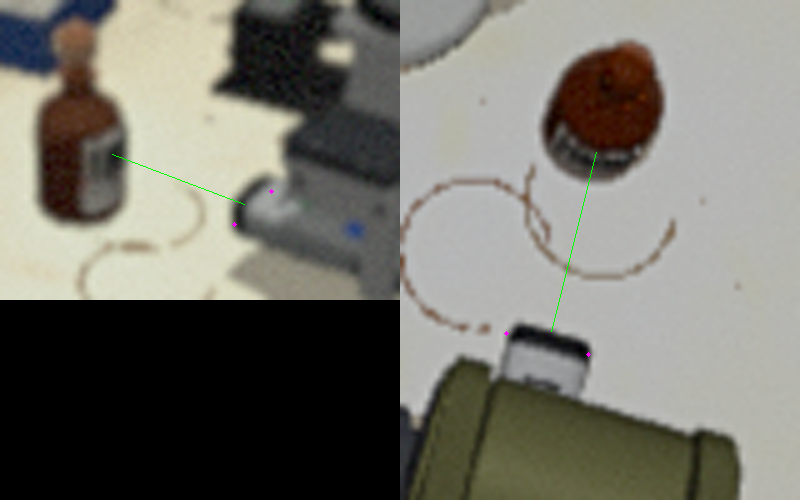

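In the top view the beam line meets the middle of the sticker squarely from about 10 cm, and the in-hand pose matches the model. It has been still for over 2 s. I'm returning it to the spot in front of the dock.

Request:
arm_command(
  increments=[
    {"slide":[-0.002,-0.005,0.025],"yaw":0,"gripper":0.2},
    {"slide":[-0.004,-0.015,0.055],"yaw":0.01,"gripper":0.2},
    {"slide":[-0.008,-0.045,0.072],"yaw":0.03,"gripper":0.2},
    {"slide":[-0.012,-0.085,0.072],"yaw":0.06,"gripper":0.2},
    {"slide":[-0.016,-0.125,0.072],"yaw":0.09,"gripper":0.2},
    {"slide":[-0.018,-0.165,0.072],"yaw":0.11,"gripper":0.2},
    {"slide":[-0.019,-0.2,0.072],"yaw":0.12,"gripper":0.2},
    {"slide":[-0.019,-0.22,0.072],"yaw":0.126,"gripper":0.2},
  ],
)

```text
time_s: 10.12
ee_pos: [0.4464, -0.3191, 0.1018]
eef_rot: [-3.142, 0.0, -0.125]
force: [-0.1, 1.1, -2.6]
grip_width: 0.0335
```

Request:
arm_command(
  increments=[
    {"slide":[0,-0.0095,-0.01],"yaw":0,"gripper":0.2},
    {"slide":[0,-0.0131,-0.03],"yaw":0,"gripper":0.2},
    {"slide":[0,-0.0131,-0.05],"yaw":0,"gripper":0.2},
    {"slide":[0,-0.0131,-0.065],"yaw":0,"gripper":0.2},
    {"slide":[0,-0.0131,-0.075],"yaw":0,"gripper":0.2},
    {"slide":[0,-0.0131,-0.08],"yaw":0,"gripper":0.2},
    {"slide":[0,-0.0131,-0.08],"yaw":0,"gripper":0.2},
    {"slide":[0,-0.0131,-0.08],"yaw":0,"gripper":0.2},
  ],
)

```text
time_s: 11.12
ee_pos: [0.4469, -0.331, 0.0225]
eef_rot: [3.141, -0.001, -0.124]
force: [-0.1, 0.2, -2.3]
grip_width: 0.0334
```

Request:
arm_command(
  increments=[
    {"slide":[0.01,-0.0013,0],"yaw":0,"gripper":0.2},
    {"slide":[0.022,-0.0028,0],"yaw":0,"gripper":0.2},
    {"slide":[0.034,-0.0043,0],"yaw":0,"gripper":0.2},
    {"slide":[0.046,-0.0058,0],"yaw":0,"gripper":0.2},
    {"slide":[0.058,-0.0073,0],"yaw":0,"gripper":0.2},
    {"slide":[0.068,-0.0085,0],"yaw":0,"gripper":0.2},
    {"slide":[0.076,-0.0095,0],"yaw":0,"gripper":0.2},
    {"slide":[0.08,-0.01,0],"yaw":0,"gripper":0.2},
  ],
)

```text
time_s: 12.12
ee_pos: [0.527, -0.3408, 0.0219]
eef_rot: [-3.142, 0.0, -0.124]
force: [-0.5, -0.1, -1.7]
grip_width: 0.0336
```

Request:
arm_command(
  increments=[
    {"slide":[0.001,-0.0001,-0.0005],"yaw":0,"gripper":0.2},
    {"slide":[0.002,-0.0002,-0.001],"yaw":0,"gripper":0.2},
    {"slide":[0.003,-0.0004,-0.0012],"yaw":0,"gripper":0.2},
    {"slide":[0.004,-0.0005,-0.0012],"yaw":0,"gripper":0.2},
    {"slide":[0.004,-0.0005,-0.0012],"yaw":0,"gripper":0.2},
  ],
)

```text
time_s: 12.75
ee_pos: [0.5307, -0.3413, 0.0208]
eef_rot: [3.142, -0.0, -0.124]
force: [0.1, -0.3, -2.5]
grip_width: 0.0337
```

Request:
arm_command(
  increments=[
    {"slide":[0.0005,-0.0001,0],"yaw":0,"gripper":0.2},
    {"slide":[0.001,-0.0001,0],"yaw":0,"gripper":0.2},
    {"slide":[0.0015,-0.0002,0],"yaw":0,"gripper":0.2},
    {"slide":[0.0015,-0.0002,0],"yaw":0,"gripper":0.2},
  ],
)

```text
time_s: 13.25
ee_pos: [0.5314, -0.3415, 0.0205]
eef_rot: [-3.141, 0.002, -0.124]
force: [-6.6, -0.3, -0.9]
grip_width: 0.0333
```

Request:
arm_command(
  increments=[
    {"slide":[0.0005,-0.0001,-0.0003],"yaw":0,"gripper":0.2},
    {"slide":[0.001,-0.0001,-0.0003],"yaw":0,"gripper":0.2},
    {"slide":[0.001,-0.0001,-0.0003],"yaw":0,"gripper":0.2},
  ],
)

```text
time_s: 13.62
ee_pos: [0.5315, -0.3415, 0.0204]
eef_rot: [-3.141, 0.004, -0.125]
force: [-15.1, 2.8, 6.1]
grip_width: 0.0337
```

It is firm against the stop: 15 N and no further travel. I'm easing the push to a few newtons, then opening.

Request:
arm_command(
  increments=[
    {"slide":[-0.0012,0.0001,0],"yaw":0,"gripper":0.2},
    {"slide":[-0.0012,0.0001,0],"yaw":0,"gripper":0.2},
    {"slide":[-0.0012,0.0001,0],"yaw":0,"gripper":0.42},
    {"slide":[-0.0012,0.0001,0],"yaw":0,"gripper":0.5},
    {"slide":[-0.0012,0.0001,0],"yaw":0,"gripper":0.65},
    {"slide":[-0.0012,0.0001,0],"yaw":0,"gripper":0.75},
    {"slide":[-0.0012,0.0001,0],"yaw":0,"gripper":0.75},
    {"slide":[-0.0012,0.0001,0],"yaw":0,"gripper":0.75},
  ],
)

```text
time_s: 14.62
ee_pos: [0.532, -0.3415, 0.0204]
eef_rot: [3.142, -0.0, -0.124]
force: [-0.0, 0.3, -0.9]
grip_width: 0.0706
```

Request:
arm_command(
  increments=[
    {"slide":[0,0,0.01],"yaw":0,"gripper":0.75},
    {"slide":[0,0,0.03],"yaw":0,"gripper":0.75},
    {"slide":[0,0,0.06],"yaw":0,"gripper":0.75},
    {"slide":[0,0,0.1],"yaw":0,"gripper":0.75},
    {"slide":[0,0,0.14],"yaw":0,"gripper":0.75},
    {"slide":[-0.04,-0.02,0.17],"yaw":0.05,"gripper":0.75},
    {"slide":[-0.09,-0.045,0.18],"yaw":0.1,"gripper":0.75},
    {"slide":[-0.14,-0.07,0.18],"yaw":0.16,"gripper":0.75},
  ],
)

```text
time_s: 15.62
ee_pos: [0.3907, -0.4122, 0.2032]
eef_rot: [3.139, -0.002, 0.038]
force: [0.3, -1.2, 0.2]
grip_width: 0.0706
```

Request:
arm_command(
  increments=[
    {"slide":[-0.05,-0.025,0],"yaw":0.06,"gripper":0.75},
    {"slide":[-0.1,-0.05,0],"yaw":0.12,"gripper":0.75},
    {"slide":[-0.15,-0.075,0],"yaw":0.18,"gripper":0.75},
    {"slide":[-0.2,-0.1,0],"yaw":0.24,"gripper":0.75},
    {"slide":[-0.2,-0.1,0],"yaw":0.24,"gripper":0.75},
    {"slide":[-0.2,-0.1,0],"yaw":0.24,"gripper":0.75},
  ],
)

```text
time_s: 16.38
ee_pos: [0.1922, -0.5115, 0.2015]
eef_rot: [3.14, -0.0, 0.275]
force: [0.2, -0.3, 0.1]
grip_width: 0.0706
```

Run:
```python
from h import *
s=snap('side','side6');t=snap('top','top6')
o=readout.get_obs();print(o['time_s'],o['ee_pos'],o['force'],o['grip_width'])
a=cv2.imread('pics/top0.png');b=cv2.imread('pics/top6.png')
c=cv2.imread('pics/side0.png');d=cv2.imread('pics/side6.png')
f=lambda i:cv2.resize(i[160:250,345:405],(200,300),interpolation=cv2.INTER_CUBIC)
g=lambda i:cv2.resize(i[85:185,210:343],(400,300),interpolation=cv2.INTER_CUBIC)
r1=np.hstack([f(a),f(b),cv2.resize(b,(400,300))]);r2=np.hstack([g(c),g(d)])
cv2.imwrite('pics/c8.png',np.vstack([r1,r2]))
for n,p,q,(x0,y0,x1,y1) in(('scanner',a,b,(352,168,398,245)),('amber',a,b,(284,130,328,172)),('amber side',c,d,(222,138,250,186))):
    print(n,cv2.phaseCorrelate(*[cv2.cvtColor(i[y0:y1,x0:x1],cv2.COLOR_BGR2GRAY).astype(np.float32) for i in(p,q)]))
```

```text
16.475 [ 0.19291918 -0.51112236  0.20106799] [-0.38925378 -0.9396293  -0.50577911] 0.07055481626564519
scanner ((-0.13387872184562255, 0.018430705966075323), 0.9937367069224516)
amber ((0.5118197733189902, 0.5049367938157339), 0.995506242469505)
amber side ((-0.13622596633498318, -0.07328350921930138), 0.982713540395101)
```

View pics/c8.png

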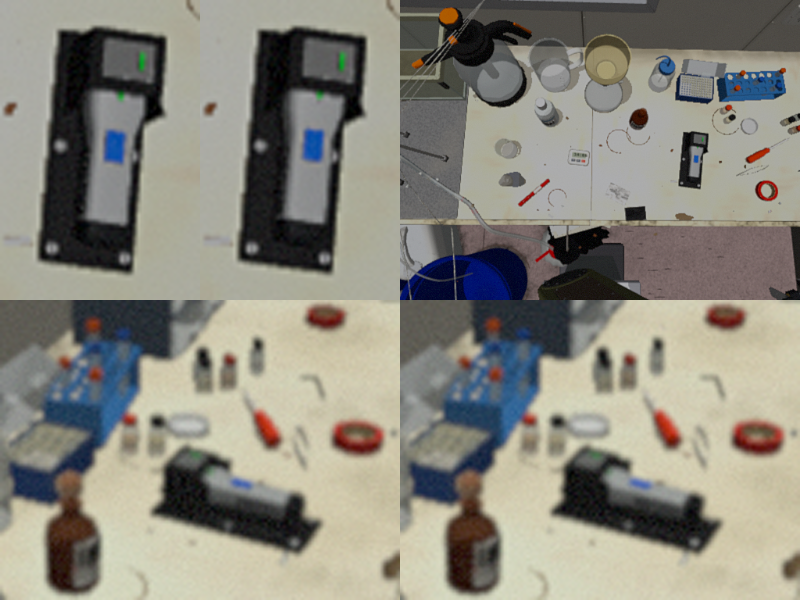

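The scanner is back home and looks the same before and after in both views. The bottles and the other things haven't moved, and the arm is clear. Handing in.

```bash
python3 -c "
from station import job;print(job.hand_in())"
```

```text
the job is handed in; nothing more can be done
None
```

I drew the scanner out of the dock and aimed it level at the amber bottle's barcode from about 10 cm. I held it still there for over 2 s, then slid it back in, let go and handed the job in at about 16.5 s. The station gives no read signal, so I couldn't confirm the scan itself.

**Aim:** in the camera overlay the beam met the middle of the sticker, at about 51 mm height. I put the sticker's yaw at about -0.25 rad, but my estimates ranged from -0.16 to -0.3. That spread is still well inside the 0.38 rad limit. The beam never pointed toward the clear bottle.

**Docking:** I pushed until the force reached about 15 N with no further travel, eased off and opened the fingers. In the last pictures the scanner sits within about 0.15 pixel of where it started.

**Other objects:** the bottles and bystanders look unmoved. One check disagreed: image correlation gave a shift of about 0.5 pixel for the amber bottle in the top view, against 0.15 in the side view. I took this as an artefact, since nothing touched the bottle.

One early move call was refused because it left out the gripper value; the arm did not move on it.

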